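Refit the wax warmer's control knob and hold it pressed

TASK

The control knob of the salon's wax warmer was pulled off for cleaning and stands on the counter. Pick it up, turn it so that the flat in its bore (on the side its nose points to) matches the flat of the D-shaped spindle on the warmer, push it fully home, then press knob and spindle down against the spring to the stop and keep them pressed: finish with the gripper still on the knob, holding it down. Leave the jar, bottles and scissors as they stand.

Things in the scene. Friction and masses are not known exactly. Their poses are not given: they have to be found in the camera images.
- knob: Loose black control knob, 60 g, upright on the counter, bore down. Origin: centre of its underside, z up. Skirt 54 mm across, 5 mm high; above it, up to 32 mm, a 12-sided grip 34 mm across flats (flats face its x axis and every 30 degrees from it). +x is its nose: a tab 8 mm wide on the skirt reaching 37 mm from the axis, with a pale index line on tab and top.
- knob_bore (a point): Centre of the mouth of the knob's bore, at the knob's origin, with the knob's axes. The bore opens downwards, is 18 mm deep and 15.5 mm across, with one flat 3.25 mm from the axis on the nose side (+x). The knob matches when its +x is along the spindle's +x.
- spindle_tip (a point): Centre of the top of the warmer's upright steel spindle: a D-shaped bar 14 mm across with one flat 2.5 mm from its axis, top edge chamfered 1 mm. z up; +x points out of the flat. Unpressed it is 94 mm above the counter, 24 mm above the warmer's deck. The spindle turns about z only against stiff friction (0.12 N m) and stays where left.
- spindle_seat (a point): Point on the spindle's axis, 16 mm below its tip, same axes: top of the dark seat washer round its foot (44 mm across, cut straight on the flat's side, 12 mm from the axis). Unpressed 78 mm above the counter. The knob's origin is here when fully home; it sinks with the spindle.
- plunger (a joint): How far the spindle is pressed down, m: 0 released, 0.005 at the stop. Return spring: about 4 N to start it moving, about 9 N at the stop; then rigid.
- warmer: The wax warmer, fixed: white housing 170 (x) by 260 (y) mm, deck 70 mm above the counter. Origin: centre of its underside on the counter. An empty steel pot 124 mm across is centred at y = +55 mm, its rim 97 mm above the counter; the spindle's axis is at x = -15, y = -80 mm.
- cream_jar: Low round black cream jar, smooth, 54 mm across, 36 mm high, no skirt and no nose. Origin: centre of its underside. Not to be disturbed.
- spray_bottle: Clear spray bottle with white head, 54 mm across, 185 mm high, upright. Origin: centre of its underside. Not to be disturbed.
- dropper: Small amber bottle with black cap, 32 mm across, 75 mm high, upright. Origin: centre of its underside. Not to be disturbed.
- scissors: Scissors lying flat, 165 mm long along their x axis (blades to +x), about 75 mm over the grey finger rings, 8 mm high. Origin: on the counter near the pivot. Not to be disturbed.

How it is judged:
By the outcome, as a careful person would: the job done as asked, in the order asked, and still so for the second after the job is handed in, while the arm keeps its last pose, push and grip.
It also fails if it takes over 42 s, if anything falls off the work surface, if the arm or the gripper's body presses on something with over 40 N, if the wrist force passes 120 N, or if a joint passes its speed limit or range.

ROBOT

A 6-joint arm with a two-finger parallel gripper is mounted at the origin on the work surface. World frame = base frame: x ahead of the robot, y to its left, z up, the work surface at z = 0. Lengths are in m, angles in rad, forces in N, time in s.
With the tool pointing down it reaches from about 0.275 to 0.825 m from the base axis. Payload 5.2 kg.
Tool frame: the origin (TCP) lies midway between the tips of the shut fingers; the grasp point (between the pads) lies 19 mm behind it (manip.hold_point_z is the z of the grasp point in the tool frame, in m); z points along the fingers, y is the direction in which the jaws open and shut (so a half turn about z gives the same grasp; the last joint's range is limited). The gripper opens to 93 mm and grips with 3 to 60 N. Pads are 15 mm wide; open, the fingers measure 128 mm over their backs; the gripper's body (75 mm by 188 mm) begins 65 mm behind the grasp point.
Start: joints at [-1.347, 0.259, 1.535, -0, 1.348, -0.203], TCP at [0.228, -0.501, 0.196] pointing down, gripper open.
Joint ranges: [-3.14, 3.14], [-0.91, 2.08], [0.19, 2.58], [-1.22, 4.36], [0.22, 2.71], [-3.12, 3.12]. Speed limits (rad/s): [2.57, 2.57, 3.14, 3.14, 3.14, 3.14].

INTERFACE

Orientations are given as a rotation vector (axis times angle).
In Python, from workcell import manip, imaging, spotter gives the robot as it stands.
- The arm moves only by the tool drive_tool, never from a script. Its argument "rows" is a list of rows, each a list of 4 numbers: the shift along the world's x, y, z in units of 40 mm (1.0 is 40 mm), then the turn about the world's z in rad. A call has 1 to 12 rows; each row is the pose to reach, as a shift and turn from the pose commanded when the call began; what a row does not reach only later rows make up. A row lasts 1/12 s, in which the tool goes at most 41.7 mm and 7.16 degrees, less where a joint would pass 70% of its speed; a pose out of reach is approached as far as the arm can. A call with a gripper value outside its range is refused whole. "jaw" is the finger opening in mm, from 0 to 93, set as the call begins (left out, the last holds). The fingers move at their own pace and stop on an object; "force" is the grip in N (left out, the last holds). Time passes only in rows, so rows that repeat a pose let the fingers close. It gives the time, the measured TCP pose, the force and the opening at its end, in the units of the state.
- manip.get_state(): the state, without advancing time (a new reading comes with each control period).
- imaging.camera(name): name is "side" or "top"; returns a dict with "img" (420x560x3 uint8, blue, green, red), "fx", "fy", "cx", "cy" (pixels), "k1" (the pictures are not rectified: a ray, as slopes to the right and down, at radius r is drawn at 1 + k1 r^2 times it, then the intrinsics apply), "R" (3x3) and "t" (3): a world point X has camera coordinates R X + t. Camera axes: x right, y down, z forward; pixel columns grow to the right and rows downward; lengths in m; the calibration is good to about 2 mm. A picture is of the moment at which its call begins. There is no depth.
- manip.hand_in(): hands the job in, once; it reports no verdict.
Trained networks look in a picture, given as the dict that the camera call returned (one of the last four; its "shot" number tells which), for a name from the list of things; names that differ only in an ending like _2 or _b are one class to them, and where a whole thing is asked for, a point or a joint stands for the part that bears it (a point fixed in the world has none). Each returns a list of dicts, best first, with "p" (0 to 1); they miss things now and then, are a little off and sometimes report something else, mostly with a low value. They report only what shows in the picture. A call takes as long as a camera call.
- spotter.find_in(picture, thing): "location" ([row, column] in pixels, amid what is visible of it).
The state is a dict: "time_s": time; "q": joint angles; "qd": joint speeds; "tau": joint torques, N m; "tcp_pos": TCP position; "eef_rot": TCP orientation; "ft_force": force on the tool from outside, world axes, zero at the start; "moment": the same for the moment, N m; "grip_width": opening from 0.0 (shut) to 1.0 (fully open).
Only numpy, scipy, OpenCV 4.12 (cv2) and the standard library are available. Lean on these libraries where they do the work, as an engineer would, in place of code of your own. Each camera call takes 0.05 s, during which the arm holds its last target. There are 200 camera calls.

## Working session

There is one attempt and no reset: what is moved stays moved. The work goes in short steps, Python scripts to look and compute and a tool call to move; the robot and the scene stay as the last step left them, time stands still between calls to the robot, and variables do not carry over. Pictures are saved under pics/ and viewed, about 8 in all and at most 12, crops included, and the job is handed in when it is done.

Besides the shell and the picture viewer there is one more tool, called after ">>>" as name(argument=value, ...) on one line, values as JSON. drive_tool: Moves the arm, as the interface text tells. Its arguments: {"type":"object","properties":{"rows":{"type":"array"},"jaw":{"type":"number"},"force":{"type":"number"}},"required":["rows"]}

```bash
mkdir -p pics
cat > h.py <<'E'
import numpy as np, cv2
from workcell import manip, imaging, spotter
def ray(c,row,col):
    K=np.array([[c['fx'],0,c['cx']],[0,c['fy'],c['cy']],[0,0,1.]])
    p=cv2.undistortPoints(np.array([[[col,row]]],float),K,np.array([c['k1'],0,0,0.]))[0,0]
    R=np.array(c['R']);o=-R.T@np.array(c['t']);d=R.T@np.array([p[0],p[1],1]);return o,d/np.linalg.norm(d)
def atz(c,row,col,z):
    o,d=ray(c,row,col);return o+d*(z-o[2])/d[2]
def tri(c1,a,c2,b):
    o1,d1=ray(c1,*a);o2,d2=ray(c2,*b)
    s=np.linalg.lstsq(np.c_[d1,-d2],o2-o1,rcond=None)[0]
    p,q=o1+s[0]*d1,o2+s[1]*d2;return (p+q)/2,np.linalg.norm(p-q)
def proj(c,X):
    K=np.array([[c['fx'],0,c['cx']],[0,c['fy'],c['cy']],[0,0,1.]])
    r,_=cv2.Rodrigues(np.array(c['R']));return cv2.projectPoints(np.array(X,float).reshape(-1,1,3),r,np.array(c['t'],float),K,np.array([c['k1'],0,0,0.]))[0][:,0]
E
python3 - <<'E'
from h import *
np.set_printoptions(precision=4,suppress=True)
C={n:imaging.camera(n) for n in('top','side')}
for n,c in C.items():
    cv2.imwrite(f'pics/{n}0.png',c['img']); print(n,c['fx'],c['k1'],-np.array(c['R']).T@np.array(c['t']))
    for t in['knob','spindle_tip','cream_jar','warmer','spray_bottle','dropper','scissors']:
        print(t,[(round(d['p'],2),np.round(d['location'],1).tolist(),atz(c,*d['location'],0.03)) for d in spotter.find_in(c,t)[:2]])
s=manip.get_state();print(s['time_s'],s['tcp_pos'],s['eef_rot'],manip.hold_point_z)
E
```

```text
top 545.9546497974283 -0.05185409966099572 [ 0.5119 -0.1196  1.3122]
knob [(0.83, [276.6, 281.0], array([ 0.445, -0.135,  0.03 ]))]
spindle_tip [(0.58, [221.9, 176.1], array([0.5664, 0.1155, 0.03  ]))]
cream_jar [(0.6, [256.9, 359.2], array([ 0.4955, -0.3168,  0.03  ]))]
warmer [(0.71, [219.3, 145.9], array([0.5707, 0.1875, 0.03  ]))]
spray_bottle [(0.78, [204.8, 427.0], array([ 0.6219, -0.475 ,  0.03  ]))]
dropper [(0.58, [153.1, 252.3], array([ 0.7345, -0.0598,  0.03  ]))]
scissors [(0.73, [163.5, 318.0], array([ 0.7134, -0.216 ,  0.03  ]))]
side 496.0418699244772 -0.13048233544141064 [0.2399 0.6611 0.6111]
knob [(0.55, [249.0, 340.1], array([ 0.4366, -0.1101,  0.03  ]))]
spindle_tip [(0.65, [281.7, 231.2], array([0.5888, 0.0604, 0.03  ]))]
cream_jar [(0.95, [197.9, 338.2], array([ 0.4984, -0.299 ,  0.03  ]))]
warmer [(0.61, [334.5, 199.9], array([0.5748, 0.1955, 0.03  ]))]
spray_bottle [(0.6, [142.5, 313.3], array([ 0.6553, -0.5708,  0.03  ])), (0.54, [279.9, 232.6], array([0.5888, 0.0549, 0.03  ]))]
dropper [(0.22, [280.0, 229.9], array([0.5932, 0.0571, 0.03  ]))]
scissors [(0.7, [204.5, 239.4], array([ 0.696 , -0.1852,  0.03  ]))]
0.8 [ 0.2277 -0.5007  0.1962] [ 3.0703  0.6653 -0.    ] -0.0188
```

Run:
```python
import cv2,numpy as np
t=cv2.imread('pics/top0.png');s=cv2.imread('pics/side0.png')
cr=lambda im,r,c,h,f:cv2.resize(im[r-h:r+h,c-h:c+h],None,fx=f,fy=f,interpolation=cv2.INTER_CUBIC)
g=np.vstack([np.hstack([cr(t,277,281,30,5),cr(t,222,176,30,5)]),np.hstack([cr(s,249,340,30,5),cr(s,281,231,30,5)])])
cv2.imwrite('pics/z0.png',g)
```

```text
(no output)
```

View pics/top0.png

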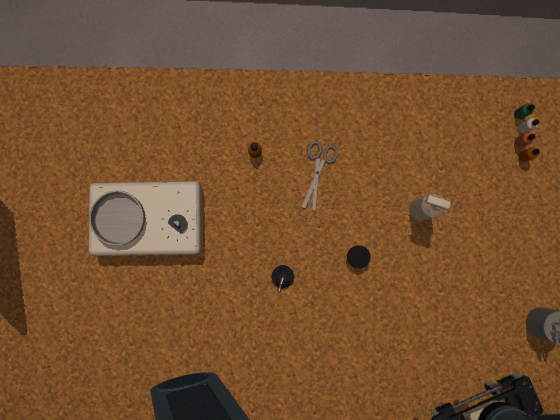

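View pics/side0.png

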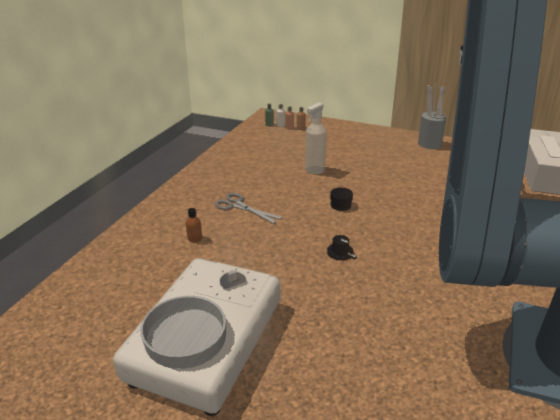

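View pics/z0.png

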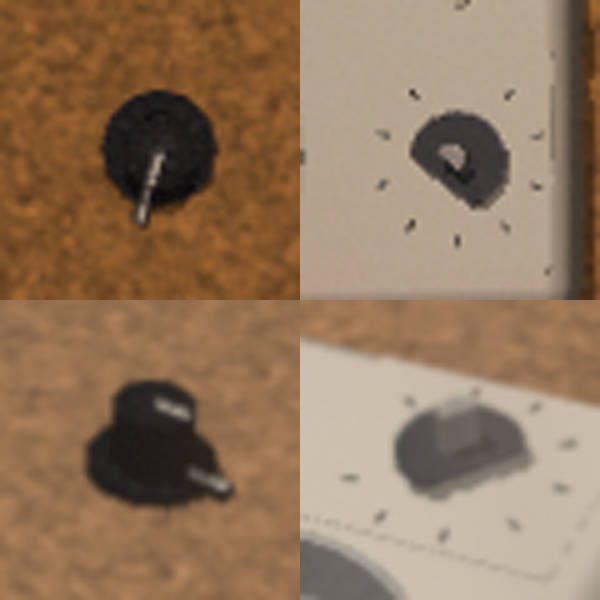

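The top view shows the knob at about (row 277, col 283) with its nose pointing down and slightly left. The washer is near (222, 176), with its cut edge facing lower-left. The jar at (257, 359) is the decoy. The side view agrees. Next I fit model silhouettes in both views.

```bash
cat >> h.py <<'E'
from scipy.optimize import minimize
def circ(r,n=48):
    a=np.linspace(0,2*np.pi,n,endpoint=False);return np.c_[r*np.cos(a),r*np.sin(a)]
def lay(p,zs): return np.vstack([np.c_[p,np.full(len(p),z)] for z in zs])
SK=lay(circ(.027),(0,.005)); TAB=lay(np.array([[0,.004],[0,-.004],[.037,.004],[.037,-.004]]),(0,.005)); GR=lay(circ(.0174,12),(.005,.032))
w=circ(.022,180);w=w[w[:,0]<=.0121];WA=lay(w,(0,)) 
def tf(P,x,y,z,a):
    c,s=np.cos(a),np.sin(a);return np.c_[x+c*P[:,0]-s*P[:,1],y+s*P[:,0]+c*P[:,1],z+P[:,2]]
def render(c,parts,p,z,box,F=8):
    r0,c0,h=box;m=np.zeros((2*h*F,2*h*F),np.uint8)
    for P in parts:
        q=(proj(c,tf(P,p[0],p[1],z,p[2]))-[c0-h,r0-h]+.5)*F
        cv2.fillConvexPoly(m,cv2.convexHull(np.round(q*16).astype(np.int32)),255,cv2.LINE_AA,4)
    return cv2.resize(m,(2*h,2*h),interpolation=cv2.INTER_AREA)/255.
def fit(views,parts,z,p0):
    f=lambda p:sum(((render(c,parts,p,z,b)-m)**2).sum() for c,m,b in views)
    best=None
    for da in(-.3,0,.3):
        s=np.array([p0[0],p0[1],p0[2]+da]);sim=np.vstack([s,s+[.006,0,0],s+[0,.006,0],s+[0,0,.25]])
        r=minimize(f,s,method='Nelder-Mead',options=dict(initial_simplex=sim,xatol=1e-5,fatol=1e-3))
        if best is None or r.fun<best.fun:best=r
    return best.x,best.fun
def softmask(c,box,kind):
    r0,c0,h=box;I=c['img'][r0-h:r0+h,c0-h:c0+h].astype(float)
    if kind=='knob': v=I[...,2]-I[...,0];b=np.median(v);return np.clip((b*.8-v)/(b*.6),0,1)
    v=I.mean(2);b=np.percentile(v,75);m=np.clip((b*.95-v)/(b*.4),0,1)
    k=(m>.5).astype(np.uint8);n,l,st,ce=cv2.connectedComponentsWithStats(k)
    i=1+np.argmax(st[1:,4]);hull=np.zeros_like(k);cv2.fillConvexPoly(hull,cv2.convexHull(np.argwhere(l==i)[:,::-1].astype(np.int32)),1)
    near=cv2.dilate(hull,np.ones((5,5),np.uint8));inn=cv2.erode(hull,np.ones((3,3),np.uint8));return np.maximum(m*near,inn)
E
python3 - <<'E'
from h import *
np.set_printoptions(precision=4,suppress=True)
C={n:imaging.camera(n) for n in('top','side')}
B={'top':{'knob':(279,282,22),'w':(223,177,16)},'side':{'knob':(250,342,26),'w':(282,232,17)}}
for k,parts,z,p0 in(('knob',[SK,TAB,GR],0,(.445,-.137,-2.9)),('w',[WA],.078,(.56,.11,2.4))):
    V={n:(C[n],softmask(C[n],B[n][k],k),B[n][k]) for n in C}
    for n in C: print(k,n,fit([V[n]],parts,z,p0))
    p,e=fit(list(V.values()),parts,z,p0);print(k,'both',p,e,np.degrees(p[2]))
    if k=='w':
        x,y,a=p
    # height check: free z by joint fit at other heights
    print([(dz,round(fit(list(V.values()),parts,z+dz,p)[1],1)) for dz in(-.006,.006)])
    cv2.imwrite(f'pics/m_{k}.png',cv2.resize(np.hstack([np.vstack([cv2.resize(q,(200,200),interpolation=0) for q in(V[n][1]*255,render(C[n],parts,p,z,V[n][2])*255)]) for n in C]),None,fx=1,fy=1))
E
python3 -c "
import cv2,numpy as np;cv2.imwrite('pics/mm.png',np.hstack([cv2.imread('pics/m_knob.png'),cv2.imread('pics/m_w.png')]))"
```

```text
knob top (array([ 0.4445, -0.1384, -3.3747]), np.float64(4.850268063652476))
knob side (array([ 0.4449, -0.1398, -3.3616]), np.float64(10.371292673932317))
knob both [ 0.4447 -0.1388 -3.3686] 19.76195545756429 -193.00447193479965
[(-0.006, np.float64(123.9)), (0.006, np.float64(85.4))]
w top (array([0.5596, 0.104 , 2.4947]), np.float64(16.01550324238272))
w side (array([0.5576, 0.1078, 2.6918]), np.float64(51.42925809147713))
w both [0.5598 0.1055 2.4916] 84.82672182829444 142.75535728233308
[(-0.006, np.float64(83.3)), (0.006, np.float64(199.1))][ WARN:0@5.769] global loadsave.cpp:1063 imwrite_ Unsupported depth image for selected encoder is fallbacked to CV_8U.
```

View pics/mm.png

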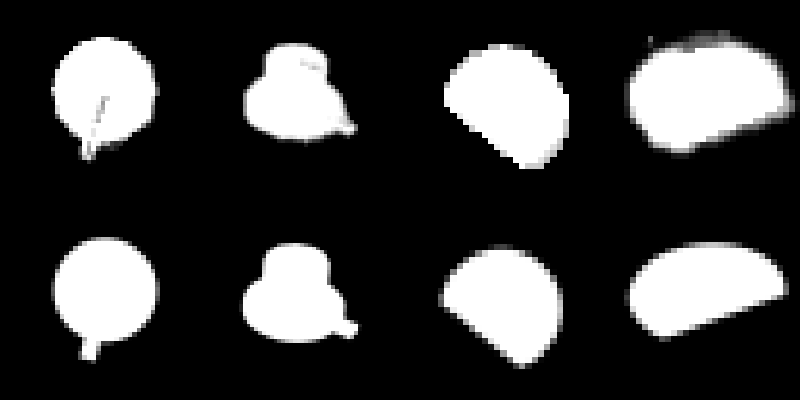

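The knob fit is clean: (0.4447, -0.1388), yaw 167°. The washer stands proud of the deck with a side wall, so I refit it as a solid and ignore the spindle's pixels.

```bash
cat >> h.py <<'E'
WS=lay(w,(-.008,0))
s_=circ(.007,72);s_=s_[s_[:,0]<=.00251];SP=lay(s_,(0,.016))
def fitw(views,p0,dz=0):
    def f(p):
        e=0
        for c,m,b in views:
            sp=cv2.dilate(render(c,[SP],p,.078+dz,b),np.ones((3,3)));R=render(c,[WS],p,.078+dz,b)
            e+=((R-m)**2*(1-sp)).sum()
        return e
    s=np.array(p0,float);sim=np.vstack([s,s+[.006,0,0],s+[0,.006,0],s+[0,0,.2]])
    r=minimize(f,s,method='Nelder-Mead',options=dict(initial_simplex=sim,xatol=1e-5,fatol=1e-3));return r.x,r.fun
E
python3 - <<'E'
from h import *
np.set_printoptions(precision=4,suppress=True)
C={n:imaging.camera(n) for n in('top','side')}
B={'top':(223,177,16),'side':(282,232,17)}
def mk(c,box):
    r0,c0,h=box;v=c['img'][r0-h:r0+h,c0-h:c0+h].astype(float).mean(2);b=np.percentile(v,75);lo=np.percentile(v,5)
    m=np.clip((b-v)/(b-lo)*1.3-.15,0,1);k=(m>.4).astype(np.uint8);n,l,st,_=cv2.connectedComponentsWithStats(k)
    i=1+np.argmax(st[1:,4]);return m*cv2.dilate((l==i).astype(np.uint8),np.ones((3,3)))
V={n:(C[n],mk(C[n],B[n]),B[n]) for n in C}
for n in C: print(n,fitw([V[n]],(.559,.105,2.5)))
p,e=fitw(list(V.values()),(.559,.105,2.5));print('both',p,e,np.degrees(p[2]))
print([(d,fitw(list(V.values()),p,d)) for d in(-.004,.004)])
# overlay
for n in C:
    im=cv2.resize(C[n]['img'],None,fx=10,fy=10,interpolation=cv2.INTER_CUBIC)
    for P,z in((w,0),(w,-.008),(s_,.016)):
        q=((proj(C[n],tf(lay(P,(z,)),p[0],p[1],.078,p[2]))+.5)*10).astype(np.int32);cv2.polylines(im,[q],True,(0,255,0),1)
    r,c,h=B[n];globals()[n]=cv2.resize(im[(r-h)*10:(r+h)*10,(c-h)*10:(c+h)*10],(400,400))
cv2.imwrite('pics/ov.png',np.hstack([top,side]))
a=0.4447,-.1388
t=manip.get_state()['tcp_pos'];print(t,(np.array([*a,.12])-t)/.04,manip.get_state()['time_s'])
R=cv2.Rodrigues(np.array(manip.get_state()['eef_rot']))[0];print('jaw yaw',np.degrees(np.arctan2(R[1,1],R[0,1])))
E
```

```text
top (array([0.56  , 0.1048, 2.4875]), np.float64(3.99570896511408))
side (array([0.5606, 0.1035, 2.473 ]), np.float64(13.249528678420202))
both [0.5602 0.1045 2.4848] 19.96674037035119 142.36719937728554
[(-0.004, (array([0.5611, 0.1032, 2.4916]), np.float64(75.54812958662531))), (0.004, (array([0.5596, 0.1048, 2.4914]), np.float64(36.92702547665401)))]
[ 0.2277 -0.5007  0.1962] [ 5.425   9.0465 -1.9046] 1.0
jaw yaw -65.54731373691465
```

View pics/ov.png

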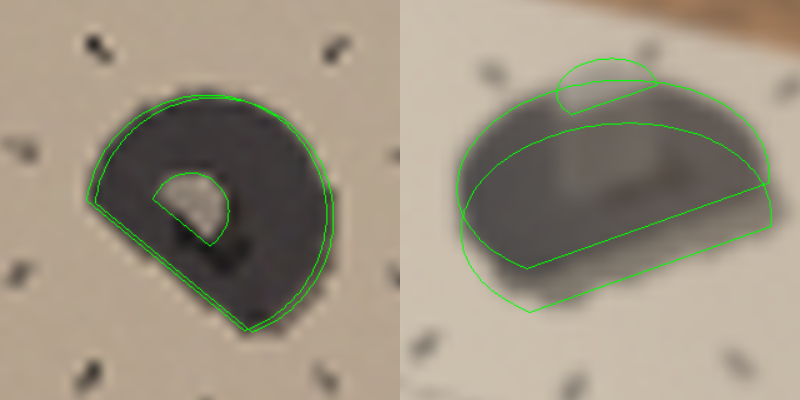

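Both fits agree with the pictures: spindle at (0.5602, 0.1045), yaw 142.4°. The knob must turn -24.6°. Now I approach it.

>>> drive_tool(rows=[[0.5,0.8,-0.2,-0.02],[1.0,1.6,-0.4,-0.04],[1.5,2.4,-0.6,-0.06],[2.0,3.2,-0.8,-0.08],[2.5,4.0,-1.0,-0.1],[3.0,4.8,-1.2,-0.12],[3.5,5.7,-1.5,-0.13],[4.0,6.6,-1.8,-0.13],[4.5,7.5,-2.2,-0.13],[5.0,8.3,-2.4,-0.13],[5.425,9.05,-2.6,-0.13],[5.425,9.05,-2.6,-0.13]], jaw=75)

```text
time_s: 2.0
tcp_pos: [0.4456, -0.1327, 0.0907]
eef_rot: [-3.102, -0.472, 0.001]
ft_force: [-0.7, -0.4, 0.9]
grip_width: 0.811
```

>>> drive_tool(rows=[[0,0,0,0],[0,0,0,0]])

```text
time_s: 2.17
tcp_pos: [0.4448, -0.139, 0.0923]
eef_rot: [3.106, 0.466, -0.0]
ft_force: [0.5, 0.2, 0.1]
grip_width: 0.809
```

>>> drive_tool(rows=[[0,0,-0.7,0],[0,0,-1.3,0],[0,0,-1.7,0],[0,0,-2.0,0],[0,0,-2.1,0],[0,0,-2.1,0],[0,0,-2.1,0]])

```text
time_s: 2.75
tcp_pos: [0.4448, -0.14, 0.0088]
eef_rot: [3.107, 0.462, 0.001]
ft_force: [0.1, -1.0, -0.0]
grip_width: 0.804
```

>>> drive_tool(rows=[[0,0,0,0],[0,0,0,0],[0,0,0,0],[0,0,0,0],[0,0,0,0],[0,0,0,0]], jaw=25, force=40)

```text
time_s: 3.25
tcp_pos: [0.4448, -0.1386, 0.0083]
eef_rot: [3.107, 0.465, 0.0]
ft_force: [0.3, 0.8, -0.6]
grip_width: 0.426
```

>>> drive_tool(rows=[[0,0,0,0],[0,0,0,0],[0,0,0,0],[0,0,0,0]])

```text
time_s: 3.58
tcp_pos: [0.4448, -0.1386, 0.0082]
eef_rot: [3.107, 0.465, 0.0]
ft_force: [0.9, 0.7, 0.9]
grip_width: 0.335
```

>>> drive_tool(rows=[[0,0,0.5,0],[0,0,1.2,0],[0,0,2.0,0],[0,0,2.8,0],[0,0,3.2,0],[0,0,3.2,0],[0,0,3.2,0]])

```text
time_s: 4.17
tcp_pos: [0.445, -0.1388, 0.1364]
eef_rot: [3.106, 0.465, 0.002]
ft_force: [0.0, -1.0, -1.7]
grip_width: 0.334
```

>>> drive_tool(rows=[[0.2,0.5,0,-0.04],[0.5,1.1,0,-0.09],[0.8,1.8,0,-0.14],[1.15,2.5,0,-0.19],[1.5,3.2,0,-0.24],[1.85,3.9,0,-0.29],[2.2,4.6,0,-0.34],[2.5,5.2,0,-0.39],[2.75,5.7,0,-0.42],[2.88,6.08,0,-0.43],[2.88,6.08,0,-0.43],[2.88,6.08,0,-0.43]])

```text
time_s: 5.17
tcp_pos: [0.5584, 0.1051, 0.1336]
eef_rot: [3.134, -0.205, -0.007]
ft_force: [-0.4, -1.3, -1.2]
grip_width: 0.334
```

Run:
```python
from h import *
C={n:imaging.camera(n) for n in('top','side')}
s=manip.get_state();print(s['tcp_pos'],s['eef_rot'],s['grip_width'],s['time_s'],s['ft_force'])
x,y,z=s['tcp_pos'];R=cv2.Rodrigues(np.array(s['eef_rot']))[0];a=np.arctan2(R[1,1],R[0,1])+np.radians(240);print('knob yaw',np.degrees(a),R[:,2])
o=[]
for n,(r,c) in(('top',(222,170)),('side',(265,235))):
    im=cv2.resize(C[n]['img'],None,fx=8,fy=8,interpolation=cv2.INTER_CUBIC)
    for P,zz,kb in((circ(.027),0,1),(circ(.027),.005,1),(TAB[:4,:2][[0,1,3,2]],.005,1),(circ(.0174,12),.032,1),(w,.078,0),(s_,.094,0)):
        X=tf(lay(P,(0,)),x,y,z-.008+zz,a) if kb else tf(lay(P,(0,)),.5602,.1045,zz,2.4848)
        q=((proj(C[n],X)+.5)*8).astype(np.int32);cv2.polylines(im,[q],True,(0,255,0) if kb else (0,0,255),1)
    o.append(im[(r-25)*8:(r+25)*8,(c-25)*8:(c+25)*8])
cv2.imwrite('pics/hov.png',np.hstack(o))
```

```text
[0.55866358 0.10385748 0.13455873] [ 3.13398676 -0.20867142 -0.00481595] 0.3351536921765278 5.2667 [-0.42458451 -0.49621903 -1.19800714]
knob yaw 142.38142724561965 [-3.10383484e-03 -4.57666788e-04 -9.99995078e-01]
```

View pics/hov.png

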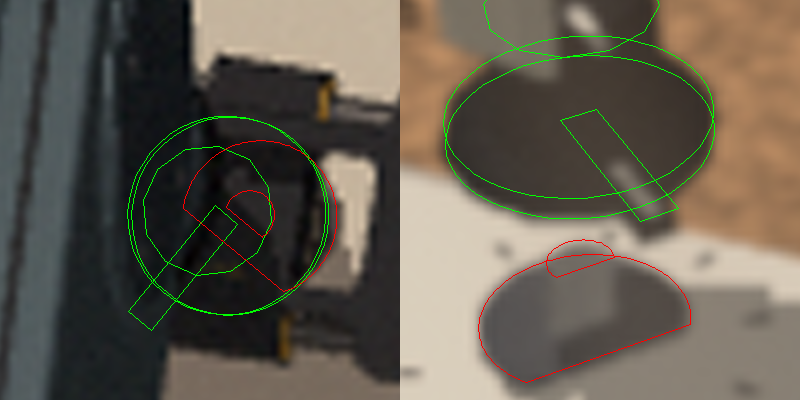

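The hover view shows the knob above the spindle with its nose in the right general direction. I check the held knob's yaw and offset with a quantitative fit in the side view.

Run:
```python
from h import *
np.set_printoptions(precision=4,suppress=True)
c=imaging.camera('side')
s=manip.get_state();x,y,z=s['tcp_pos'];R=cv2.Rodrigues(np.array(s['eef_rot']))[0];a=np.arctan2(R[1,1],R[0,1])+np.radians(240);print(s['tcp_pos'],np.degrees(a))
b=(262,237,22);r0,c0,h=b
v=c['img'][r0-h:r0+h,c0-h:c0+h].astype(float).max(2)
# local dark mask: knob ~35-60, background >110
m=np.clip((95-v)/45,0,1)
W=np.ones_like(m);q=proj(c,[[x,y,z-.008+.005]])[0];W[:int(q[1]-(r0-h))-1]=0
# ignore washer/spindle zone (below tab) 
rr,cc=np.mgrid[0:2*h,0:2*h]
wq=proj(c,tf(lay(w,(-.008,0,.016)),.5602,.1045,.078,2.4848)); top=wq[:,1].min()-(r0-h)
W[int(top)-0:]=0
nose=render(c,[lay(np.array([[.024,.008],[.024,-.008],[.043,.008],[.043,-.008]]),(-.003,.006))],(x,y,a),z-.008,b)>.5
W2=W.copy();W2[nose]=1
for dz in(0,-.002):
    def f(p):return ((render(c,[SK,TAB],p,z-.008+dz,b)-np.maximum(m,0))**2*W2).sum()
    for da in(-.2,0,.2):
        S=np.array([x,y,a+da]);sim=np.vstack([S,S+[.004,0,0],S+[0,.004,0],S+[0,0,.15]])
        r=minimize(f,S,method='Nelder-Mead',options=dict(initial_simplex=sim,xatol=1e-5,fatol=1e-3));print(dz,r.x,np.degrees(r.x[2]),r.fun)
M=lambda q:cv2.resize((q*255).astype(np.uint8),(390,390),interpolation=0)
im=cv2.resize(c['img'][r0-h:r0+h,c0-h:c0+h],(390,390),interpolation=2)
mod=render(c,[SK,TAB],r.x,z-.01,b)
ov=im.copy();ct,_=cv2.findContours((M(mod)>127).astype(np.uint8),0,1);cv2.drawContours(ov,ct,-1,(0,255,0),1)
cv2.imwrite('pics/kf.png',np.hstack([ov,cv2.cvtColor(M(m*W2),8)]))
```

```text
[0.559  0.1036 0.1351] 142.33765073216156
0 [0.5607 0.1001 1.8772] 107.55578588754399 63.01512580631382
0 [0.566  0.0919 2.6753] 153.28489814074797 69.92024435046349
0 [0.5694 0.0964 2.8879] 165.46272192302652 64.35576402238455
-0.002 [0.562  0.0979 1.829 ] 104.79478786360538 62.63378017002008
-0.002 [0.5675 0.0896 2.686 ] 153.89452038406478 69.85284463240635
-0.002 [0.5737 0.0952 3.2097] 183.8995208062377 61.35798880772353
```

View pics/kf.png

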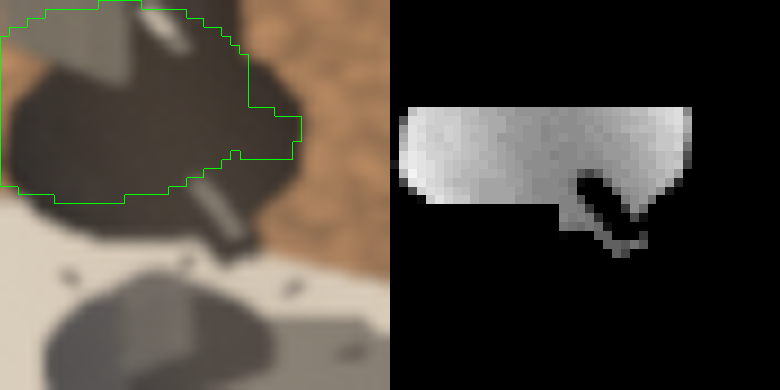

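```bash
cat > fk.py <<'E'
from h import *
np.set_printoptions(precision=4,suppress=True)
c=imaging.camera('side')
s=manip.get_state();x,y,z=s['tcp_pos'];R=cv2.Rodrigues(np.array(s['eef_rot']))[0];a=np.arctan2(R[1,1],R[0,1])+np.radians(240);print(s['tcp_pos'],np.degrees(a),s['time_s'])
for p,q,zz in(((260.9,237.2),(266.5,242.1),.132),((241.1,231.4),(245.4,236.1),.159)):
    A,B=atz(c,*p,zz),atz(c,*q,zz);d=B-A;print('line yaw',np.degrees(np.arctan2(d[1],d[0])),A,B,'ctr offset from line mm',((A-[x,y,0])[:2]@[-np.sin(a),np.cos(a)])*1e3)
b=(256,237,26);r0,c0,h=b;I=c['img'][r0-h:r0+h,c0-h:c0+h]
v=I.astype(float).max(2);m=np.clip((115-v)/40,0,1);m=cv2.morphologyEx(m,cv2.MORPH_CLOSE,np.ones((5,5)))
W=np.zeros_like(m);W[250-(r0-h):269-(r0-h)+1]=1
W[:, :213-(c0-h)]=0
for dz in(0,-.0015):
    f=lambda p:((render(c,[SK,TAB],p,z-.008+dz,b)-m)**2*W).sum()
    S=np.array([x,y,a]);sim=np.vstack([S,S+[.003,0,0],S+[0,.003,0],S+[0,0,.1]])
    r=minimize(f,S,method='Nelder-Mead',options=dict(initial_simplex=sim,xatol=1e-5,fatol=1e-3));print(dz,r.x,np.degrees(r.x[2]),r.fun)
ov=cv2.resize(I,(390,390),interpolation=2);M=lambda q:cv2.resize((q*255).astype(np.uint8),(390,390),interpolation=0)
ct,_=cv2.findContours((M(render(c,[SK,TAB],r.x,z-.0095,b))>127).astype(np.uint8),0,1);cv2.drawContours(ov,ct,-1,(0,255,0),1)
cv2.imwrite('pics/kf2.png',np.hstack([ov,cv2.cvtColor(M(m*W),8)]))
E
python3 fk.py
```

```text
[0.5592 0.1035 0.1355] 142.31127111082876 5.3667
line yaw 144.20073409141952 [0.5421 0.1174 0.132 ] [0.5288 0.127  0.132 ] ctr offset from line mm -0.5469420948532797
line yaw 148.51543439781406 [0.5564 0.1064 0.159 ] [0.5444 0.1138 0.159 ] ctr offset from line mm -0.6173482900121876
0 [0.5597 0.1023 2.4731] 141.6956385566628 5.868946559015763
-0.0015 [0.5606 0.1007 2.4753] 141.82243918109668 5.3548404459823145
```

View pics/kf2.png

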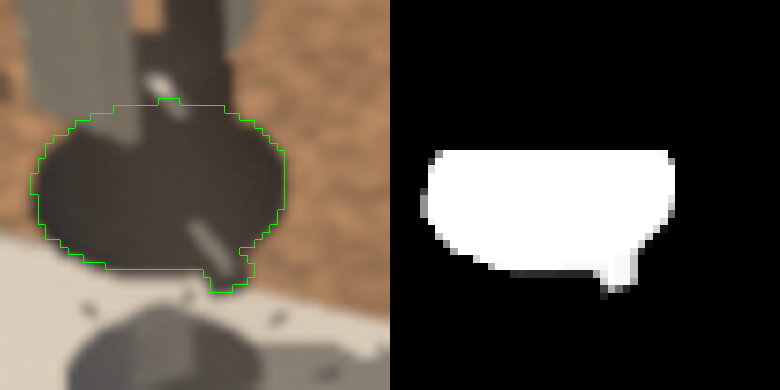

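Yaw matches: knob 141.7–142.3°, spindle 141.7–142.4°. The remaining offset of about 1 mm agrees with the arm's settling lag. Now I descend to just above the tip.

>>> drive_tool(rows=[[0,0,-0.2,0],[0,0,-0.45,0],[0,0,-0.7,0],[0,0,-0.78,0],[0,0,-0.78,0],[0,0,-0.78,0],[0,0,-0.78,0],[0,0,-0.78,0]])

```text
time_s: 6.03
tcp_pos: [0.5603, 0.1046, 0.1054]
eef_rot: [-3.135, 0.209, -0.002]
ft_force: [0.5, 0.5, -0.3]
grip_width: 0.337
```

>>> drive_tool(rows=[[0,0,-0.03,0],[0,0,-0.06,0],[0,0,-0.09,0],[0,0,-0.12,0],[0,0,-0.15,0],[0,0,-0.15,0],[0,0,-0.15,0]])

```text
time_s: 6.62
tcp_pos: [0.5599, 0.1045, 0.0988]
eef_rot: [-3.135, 0.209, 0.0]
ft_force: [0.3, 0.5, -0.3]
grip_width: 0.333
```

>>> drive_tool(rows=[[0,0,-0.03,0],[0,0,-0.06,0],[0,0,-0.09,0],[0,0,-0.12,0],[0,0,-0.15,0],[0,0,-0.18,0],[0,0,-0.21,0],[0,0,-0.24,0],[0,0,-0.24,0],[0,0,-0.24,0]])

```text
time_s: 7.45
tcp_pos: [0.5599, 0.1045, 0.0892]
eef_rot: [-3.135, 0.209, 0.0]
ft_force: [0.1, -0.4, -1.1]
grip_width: 0.334
```

>>> drive_tool(rows=[[0,0,-0.03,0],[0,0,-0.06,0],[0,0,-0.09,0],[0,0,-0.11,0],[0,0,-0.11,0],[0,0,-0.11,0]])

```text
time_s: 7.95
tcp_pos: [0.5601, 0.1045, 0.0854]
eef_rot: [3.135, -0.209, 0.001]
ft_force: [-0.3, 0.3, 2.5]
grip_width: 0.337
```

Contact comes at about z = 0.086, as predicted. Now I press toward the stop.

>>> drive_tool(rows=[[0,0,-0.03,0],[0,0,-0.05,0],[0,0,-0.07,0],[0,0,-0.07,0],[0,0,-0.07,0]])

```text
time_s: 8.37
tcp_pos: [0.5602, 0.1045, 0.0826]
eef_rot: [-3.135, 0.209, -0.001]
ft_force: [-1.4, 0.6, 5.6]
grip_width: 0.338
```

>>> drive_tool(rows=[[0,0,-0.02,0],[0,0,-0.04,0],[0,0,-0.04,0],[0,0,-0.04,0]])

```text
time_s: 8.7
tcp_pos: [0.5602, 0.1045, 0.0812]
eef_rot: [-3.135, 0.209, -0.002]
ft_force: [-1.6, -1.0, 6.9]
grip_width: 0.34
```

>>> drive_tool(rows=[[0,0,-0.02,0],[0,0,-0.04,0],[0,0,-0.04,0],[0,0,-0.04,0]])

```text
time_s: 9.03
tcp_pos: [0.5605, 0.1045, 0.0809]
eef_rot: [3.135, -0.209, 0.003]
ft_force: [-4.0, 0.9, 14.9]
grip_width: 0.336
```

>>> drive_tool(rows=[[0,0,-0.01,0],[0,0,-0.01,0],[0,0,-0.01,0],[0,0,-0.01,0],[0,0,-0.01,0],[0,0,-0.01,0]])

```text
time_s: 9.53
tcp_pos: [0.5605, 0.1045, 0.0809]
eef_rot: [3.135, -0.209, 0.004]
ft_force: [-4.4, -0.4, 17.1]
grip_width: 0.335
```

Run:
```python
from h import *
C={n:imaging.camera(n) for n in('side','top')}
s=manip.get_state();print(s['tcp_pos'],s['ft_force'],s['grip_width'],s['time_s'])
x,y,z=.5602,.1045,.073;a=2.4848
c=C['side'];im=cv2.resize(c['img'],None,fx=10,fy=10,interpolation=cv2.INTER_CUBIC)
for P,zz in((circ(.027),0),(circ(.027),.005),(TAB[:4,:2][[0,1,3,2]],.005),(circ(.0174,12),.032)):
    q=((proj(c,tf(lay(P,(0,)),x,y,z+zz,a))+.5)*10).astype(np.int32);cv2.polylines(im,[q],True,(0,255,0),1)
r,k=278,233
cv2.imwrite('pics/end.png',np.hstack([im[(r-28)*10:(r+28)*10,(k-25)*10:(k+15)*10],cv2.resize(c['img'][200:400,100:280],(360,400))[:, :].copy() if 0 else np.zeros((560,1,3),np.uint8)]))
```

```text
[0.56054359 0.10450178 0.08082835] [-4.97135599 -0.37594786 17.09573948] 0.3345315052267721 9.6333
```

View pics/end.png

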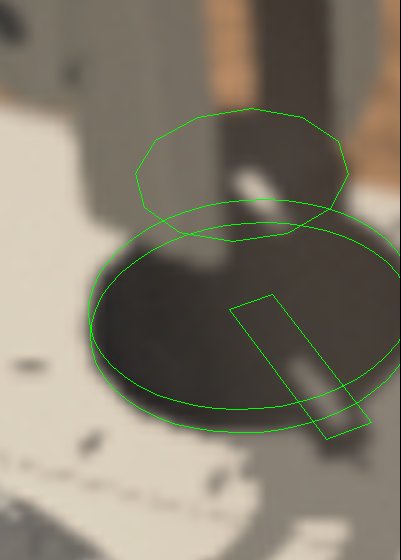

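The picture matches the predicted pressed pose: the skirt outline is about 5 mm below home and the nose lies on the index line. The force is steady at 17 N with no further travel, so I hand in.

```bash
python3 -c "
from workcell import manip
print(manip.hand_in())"
```

```text
the job is handed in; nothing more can be done
None
```

I picked up the knob, turned it about -24.6° to match the spindle's flat, and pushed it home. I then pressed it down to the stop and handed in with the gripper still holding it there, at about 9.6 s.

- **Alignment before fitting:** the knob's yaw was 141.7–142.3° and the spindle's was 141.7–142.4°. The knob then slid on with no noticeable force. Contact with the seat came at about the predicted height.
- **At the stop:** the spring force rose to about 7 N over roughly 4.5 mm, then jumped to 17 N with almost no further travel. It held steady there without the knob slipping. The last side picture matches the knob's predicted pressed pose.
- **Checks that disagreed:**
  - The gripper read 31 mm across the 34 mm grip. I put this down to pad give or scale.
  - Yaw read by hand from the knob's pale line was 144–149°. I trusted the outline fit instead.
  - One early outline fit of the held knob used a bad mask, and I redid it.
  - A side force of about 4–5 N remained while pressing.
- **Other objects:** the jar, bottles and scissors were well clear of the path and were not touched, as far as I could tell. I took no closing picture of them.

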